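# Scoop the blue port caps into the yellow pan

## Task

Use the scoop to take at least three of the four blue caps out of their white tub in one scoopful and tip them into the yellow pan. Don't touch the caps with the gripper. Then stand the scoop upright on the bare bench again and let go.

Things in the scene. Friction and masses are not known exactly. Their poses are not given: they have to be found in the camera images.
- scoop_grip (a point): centre of the upright black grip (24 x 24 mm, 70 mm tall) of the loose red plastic scoop, 140 g, 120 mm above the scoop's flat underside. z runs up the handle; the mouth opens to -x, at first roughly towards the robot. From here the scoop reaches 80 mm to -x (bevelled lip, 3 mm thick) and 10 mm to +x (back wall 45 mm high); 96 mm wide, sides 36 mm high, 22 mm near the lip; floor 3 mm.
- tub: white tub of the blue caps, fixed (a like tub of orange caps is not to be used). Open box 222 mm along x, 136 mm along y, 46 mm high, walls and floor 6 mm; origin at the centre of its underside, -x end nearer the robot. The caps lie at x -90 to -34 mm, y within 34 mm; the +x half is empty, room for the scoop to be let down, mouth to -x, and drawn along the floor to the -x wall.
- pan: the yellow pan, fixed to the bench: open box 150 mm along its x, 170 mm along its y, 50 mm high, walls and floor 5 mm thick; origin at the centre of its underside. Empty at the start.
- cap0: blue plastic port cap: a chunky round plug 24 mm across, 18 mm high, rims bevelled 6 x 4 mm, 12 g, smooth and slippery; origin at its centre. At first it lies flat in the half of its tub nearer the robot. It starts to slide on the scoop at a tilt of some 15 degrees and pours off freely at 35 to 45; carry it with the mouth raised.
- cap1: another blue port cap, the same
- cap2: another blue port cap, the same
- cap3: another blue port cap, the same
Not all that is in view belongs to the job. Several things look just like the part that bears scoop_grip: the one meant starts nearest to the robot's base.

How it is judged:
By the outcome, as a careful person would: the job done as asked, in the order asked, and still so for the second after the job is handed in, with the robot touching nothing.
It also fails if it takes over 64 s, if anything falls off the work surface, if the arm or the gripper's body presses on something with over 40 N, if the wrist force passes 120 N, or if a joint passes its speed limit or range.

## Robot

A 6-joint arm with a two-finger parallel gripper is mounted at the origin on the work surface. World frame = base frame: x ahead of the robot, y to its left, z up, the work surface at z = 0. Lengths are in m, angles in rad, forces in N, time in s.
With the tool pointing down it reaches from about 0.375 to 0.975 m from the base axis. Payload 3.8 kg.
Tool frame: the origin (TCP) lies where the fingers leave the gripper's body, on its centre line; the fingertips stand 73 mm ahead of it and the grasp point (between the pads) lies 54 mm ahead of it (nose_length is the distance from the TCP to the fingertips, in m); z points along the fingers, y is the line along which they close (so a half turn about z gives the same grasp; the last joint's range is limited). The gripper opens to 85 mm and grips with 20 to 120 N. Pads are 22 mm wide; open, the fingers measure 114 mm over their backs; the gripper's body (76 mm by 85 mm) begins 54 mm behind the grasp point. The pads swing forward as they close: fully open they stand 13 mm farther back than shut.
Start: joints at [-1.28, 0.264, 1.604, -0, 1.274, -0.037], TCP at [0.217, -0.639, 0.304] pointing down, gripper open.
Joint ranges: [-2.63, 2.63], [-0.94, 2.18], [0.31, 2.57], [-1.31, 4.45], [0, 2.66], [-2.55, 2.55]. Speed limits (rad/s): [2.57, 2.57, 3.14, 3.14, 3.14, 3.14].

## Interface

Orientations are given as a rotation vector (axis times angle).
In Python, from workcell import read_state, read_camera, calibration, finish_job, look_for, cut_out, tip_of, nose_length gives the robot as it stands.
- The arm moves only by the tool step_arm, never from a script. Its argument "targets" is a list of rows, each a list of 3 entries, a list of its own where there are three numbers: the turn, a rotation vector about the tool's x, y, z in rad, then the shift along the tool's x, y, z in mm, then the finger opening in mm, from 0 to 85.4. In form: [[[ax, ay, az], [x, y, z], grip], ...]. A call has 1 to 5 rows; each row shifts and turns the commanded pose from where the row before left it, along the tool's axes as they then stand; what a row does not reach is not made up. A row lasts 1/12 s, in which the tool goes at most 41.7 mm and 7.16 degrees, less where a joint would pass 70% of its speed; a pose out of reach is approached as far as the arm can. A call with a gripper value outside its range is refused whole. The fingers move at their own pace and stop on an object; "grip_force" is the grip in N (left out, the last holds). Time passes only in rows, so rows that do not move let the fingers close. It gives the time, the measured TCP pose, the force, the opening and the grip force at its end, in the units of the state.
- read_state(): the state, without advancing time (a new reading comes with each control period).
- read_camera(name): name is "side" or "top"; returns the picture (400x640x3 uint8, red, green, blue); there is no depth.
- calibration(name): a dict with "camera_matrix" (3x3 intrinsics, pixels), "R" (3x3) and "t" (3): a world point X has camera coordinates R X + t. Camera axes: x right, y down, z forward; pixel columns grow to the right and rows downward; lengths in m; the calibration is good to about 2 mm. A picture is of the moment at which its call begins. calibration takes no time and is no camera call.
- finish_job(): hands the job in; it is judged then, once.
Trained networks look in the newest picture that a camera, given by its name, has taken for a name from the list of things; names that differ only in an ending like _2 or _b are one class to them, and where a whole thing is asked for, a point or a joint stands for the part that bears it (a point fixed in the world has none). Each returns a list of dicts, best first, with "score" (0 to 1); they miss things now and then, are a little off and sometimes report something else, mostly with a low value. They report only what shows in the picture. A call takes as long as a camera call. They do not tell look-alikes from the thing itself.
- look_for(camera, query): "extent" ([left, top, right, bottom] in pixels, round what is visible of it).
- cut_out(camera, query): "region" (400x640 bool, what is visible of it) and "extent" ([left, top, right, bottom] in pixels, round what is visible of it).
- tip_of(camera, query): "at" ([row, column] in pixels: a listed point, or the origin of a listed thing).
The state is a dict: "time": time; "q": joint angles; "joint_vel": joint speeds; "joint_torque": joint torques, N m; "tool_pos": TCP position; "tcp_rot": TCP orientation; "wrist_force": force on the tool from outside, world axes, zero at the start; "torque": the same for the moment, N m; "width": opening from 0.0 (shut) to 1.0 (fully open); "grip_force": force on a finger pad.
Only numpy, scipy, OpenCV 4.12 (cv2) and the standard library are available. Lean on these libraries where they do the work, as an engineer would, in place of code of your own. Each camera call takes 0.05 s, during which the arm holds its last target. There are 200 camera calls.

## Working session

There is one attempt and no reset: what is moved stays moved. The work goes in short steps, Python scripts to look and compute and a tool call to move; the robot and the scene stay as the last step left them, time stands still between calls to the robot, and variables do not carry over. Pictures are saved under pics/ and viewed, at most 11 in all, crops included, and the job is handed in when it is done.

Besides the shell and the picture viewer there is one more tool, called after "Request:" as name(argument=value, ...), one argument or row to a line, values as JSON. step_arm: Moves the arm, as the interface text tells. Its arguments: {"type":"object","properties":{"targets":{"type":"array","items":{"type":"array"}},"grip_force":{"type":"number"}},"required":["targets"]}

```bash
mkdir -p pics; ls
python3 - <<'E'
from workcell import *
import cv2,numpy as np
s=read_state();print({k:np.round(v,3) for k,v in s.items()}, nose_length if not callable(nose_length) else nose_length())
for c in("side","top"):
    im=read_camera(c);cv2.imwrite(f"pics/{c}0.png",im[:,:,::-1])
    K=calibration(c);print(c,np.round(K["camera_matrix"],1).tolist(),np.round(K["R"],3).tolist(),np.round(K["t"],3).tolist())
    for q in("scoop_grip","tub","pan","cap0"):
        print(q,[(np.round(d["at"]).tolist(),round(d["score"],2)) for d in tip_of(c,q)], [(np.round(d["extent"]).tolist(),round(d["score"],2)) for d in look_for(c,q)])
E
```

```text
pics
{'time': np.float64(0.0), 'q': array([-1.28 ,  0.265,  1.605,  0.   ,  1.274, -0.037]), 'joint_vel': array([ 0.001, -0.001,  0.   ,  0.   ,  0.   ,  0.001]), 'joint_torque': array([ 2.0000e-03, -5.1511e+01, -3.6731e+01, -0.0000e+00,  1.3000e-02,
        0.0000e+00]), 'tool_pos': array([ 0.217, -0.639,  0.303]), 'tcp_rot': array([-3.097, -0.512,  0.   ]), 'wrist_force': array([-0.86 , -0.255,  0.083]), 'torque': array([-0.021, -0.006, -0.011]), 'grip_force': np.float64(0.0), 'width': np.float64(1.004)} 0.0726
side [[424.5, 0.0, 318.0], [0.0, 424.5, 195.4], [0.0, 0.0, 1.0]] [[-0.992, -0.123, -0.014], [-0.07, 0.655, -0.752], [0.102, -0.746, -0.659]] [0.515, 0.179, 1.057]
scoop_grip [([94.0, 334.0], 0.96), ([143.0, 331.0], 0.75), ([116.0, 371.0], 0.69)] [([328.0, 128.0, 358.0, 183.0], 0.96), ([314.0, 83.0, 338.0, 134.0], 0.74), ([342.0, 105.0, 373.0, 153.0], 0.58), ([294.0, 380.0, 305.0, 388.0], 0.27)]
tub [([362.0, 267.0], 0.93)] [([206.0, 314.0, 329.0, 400.0], 0.65)]
pan [([280.0, 295.0], 0.55)] [([258.0, 236.0, 334.0, 308.0], 0.69)]
cap0 [([349.0, 289.0], 0.64), ([362.0, 308.0], 0.57), ([374.0, 280.0], 0.52)] [([304.0, 354.0, 310.0, 366.0], 0.61), ([272.0, 370.0, 286.0, 385.0], 0.56), ([282.0, 345.0, 293.0, 360.0], 0.42)]
top [[416.7, 0.0, 315.0], [0.0, 416.7, 191.9], [0.0, 0.0, 1.0]] [[0.004, -1.0, 0.017], [-0.982, -0.008, -0.191], [0.191, -0.016, -0.982]] [-0.13, 0.539, 1.232]
scoop_grip [([194.0, 390.0], 0.96), ([193.0, 478.0], 0.8), ([228.0, 439.0], 0.64)] [([365.0, 189.0, 398.0, 230.0], 0.78), ([445.0, 173.0, 486.0, 203.0], 0.72), ([407.0, 206.0, 450.0, 243.0], 0.63)]
tub [([177.0, 175.0], 0.69)] [([143.0, 139.0, 203.0, 212.0], 0.81)]
pan [([190.0, 244.0], 0.94)] [([213.0, 158.0, 275.0, 215.0], 0.87)]
cap0 [([201.0, 159.0], 0.61), ([190.0, 164.0], 0.59), ([190.0, 177.0], 0.52)] [([162.0, 185.0, 166.0, 194.0], 0.54), ([212.0, 160.0, 275.0, 214.0], 0.21)]
```

View pics/side0.png

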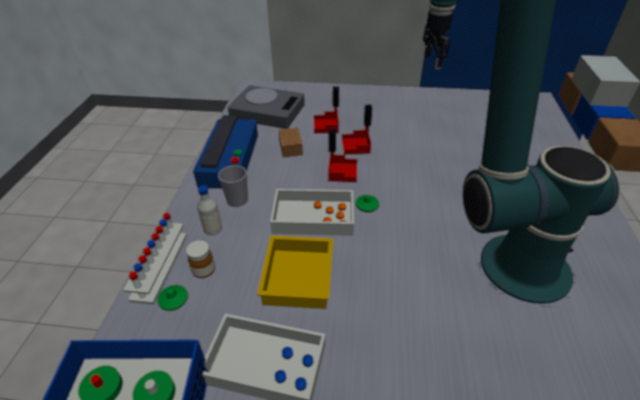

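View pics/top0.png

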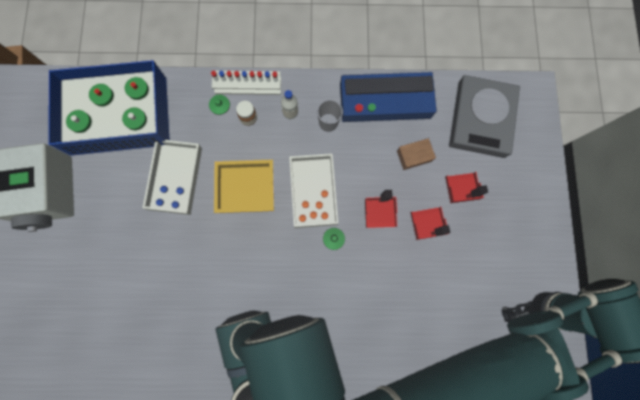

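The side view shows three red scoops: A with its body at (343,170), B at (357,140) and C at (326,122). The blue-cap tub is at (265,358), the pan at (297,272), and the orange tub at (313,212). In the top view, A's body is at (380,212), the blue tub at (172,177) and the pan at (244,187). Next I'll fit the poses.

```bash
cat > h.py <<'E'
from workcell import *
import cv2,numpy as np
from scipy.optimize import minimize,least_squares
from scipy.spatial.transform import Rotation as R
C={c:calibration(c) for c in("side","top")}
def proj(c,X):
    k=C[c];P=(np.atleast_2d(X)@np.array(k["R"]).T+np.array(k["t"]))@np.array(k["camera_matrix"]).T
    return P[:,:2]/P[:,2:]
def tri(uvs):  # uvs: {cam:(u,v)}
    f=lambda X:np.concatenate([proj(c,X)[0]-uv for c,uv in uvs.items()])
    r=least_squares(f,[.5,0,.05]);return r.x,np.sqrt(np.mean(r.fun**2))
def box(lx,ly,h): return np.array([[a*lx/2,b*ly/2,z] for a in(-1,1) for b in(-1,1) for z in(0,h)])
SC=np.array([[x,y,z] for y in(-.048,.048) for x,z in((-.08,0),(.01,0),(.01,.045),(-.08,.004),(-.06,.022),(-.03,.036))])
def place(p,X):
    return X@R.from_euler("z",p[2]).as_matrix().T+[p[0],p[1],0]
def fit(masks,X,p0):
    S=4
    M={c:cv2.resize(m.astype(np.float32),None,fx=S,fy=S)>.5 for c,m in masks.items()}
    def cost(p):
        v=0
        for c,m in M.items():
            q=(proj(c,place(p,X))+.5)*S
            z=np.zeros(m.shape,np.uint8);cv2.fillConvexPoly(z,cv2.convexHull(np.round(q*16).astype(np.int32)),1,shift=4)
            z=z>0
            z[-1:]=0
            v+=1-(z&m).sum()/max(1,(z|m).sum())
        return v
    best=None
    for dy in(-.3,0,.3):
        s=np.array([p0[0],p0[1],p0[2]+dy])
        r=minimize(cost,s,method="Nelder-Mead",options=dict(initial_simplex=np.array([s,s+[.02,0,0],s+[0,.02,0],s+[0,0,.2]]),xatol=1e-4,fatol=1e-4))
        if best is None or r.fun<best.fun:best=r
    return best.x,best.fun
E
cat > m.py <<'E'
from h import *
im={c:read_camera(c) for c in C}
for n,t,s in(("A",(390,194),(331,143)),("B",(439,228),(371,116)),("C",(478,193),(334,94))):
    X,e=tri({"top":t,"side":s});print(n,X.round(3),round(e,1),np.hypot(*X[:2]).round(3))
def pick(c,q,ctr):
    L=cut_out(c,q);print(c,q,[(np.round(d["extent"]).tolist(),round(d["score"],2),int(d["region"].sum())) for d in L])
    for d in L:
        l,t,r,b=d["extent"]
        if l<ctr[0]<r and t<ctr[1]<b:return d["region"]
def filled(m):
    c,_=cv2.findContours(m.astype(np.uint8),cv2.RETR_EXTERNAL,cv2.CHAIN_APPROX_NONE)
    z=np.zeros(m.shape,np.uint8);c=max(c,key=cv2.contourArea);cv2.fillConvexPoly(z,cv2.convexHull(c),1);return z>0
G={"tub":(box(.222,.136,.046),(265,358),(172,177)),"pan":(box(.15,.17,.05),(297,272),(244,187))}
for q,(X,s,t) in G.items():
    M={c:pick(c,q,k) for c,k in(("side",s),("top",t))};M={c:filled(m) for c,m in M.items() if m is not None}
    X0,e=tri({"top":t,"side":s})
    print(q,X0.round(3),fit(M,X,[X0[0],X0[1],0]))
# scoop: red colour near A
M={}
for c,(l,t,r,b) in(("side",(326,150,362,186)),("top",(360,190,402,232))):
    i=im[c].astype(int);m=(i[...,0]>90)&(i[...,0]>2*i[...,1])&(i[...,0]>2*i[...,2])
    w=np.zeros_like(m);w[t:b,l:r]=1;m&=w;M[c]=filled(m);print(c,m.sum())
X0,_=tri({"top":(380,212),"side":(343,168)})
X,e=fit(M,SC,[X0[0],X0[1],0]);print("scoop",X,e)
# blue caps
for c,(l,t,r,b) in(("side",(205,310,330,399)),("top",(143,139,203,214))):
    i=im[c].astype(int);m=((i[...,2]>90)&(i[...,2]>1.5*i[...,0])).astype(np.uint8)
    w=np.zeros_like(m);w[t:b,l:r]=1
    n,_,st,ce=cv2.connectedComponentsWithStats(m*w);print(c,[(ce[k].round(1).tolist(),int(st[k,4])) for k in range(1,n)])
E
python3 m.py
```

```text
A [ 0.523 -0.349  0.1  ] 0.6 0.629
B [ 0.414 -0.482  0.125] 2.2 0.635
C [ 0.529 -0.601  0.131] 1.2 0.801
side tub [([206.0, 312.0, 328.0, 400.0], 0.88, 7564)]
top tub [([142.0, 139.0, 201.0, 212.0], 0.67, 3131)]
tub [0.587 0.323 0.028] (array([ 0.58886896,  0.32202358, -0.10613046]), np.float64(0.09320714398913665))
side pan [([259.0, 236.0, 334.0, 307.0], 0.93, 4713), ([304.0, 354.0, 312.0, 364.0], 0.71, 119)]
top pan [([214.0, 157.0, 276.0, 214.0], 0.57, 3062)]
pan [0.558 0.096 0.024] (array([0.55988412, 0.09446227, 0.02868936]), np.float64(0.16904203443910126))
side 383
top 782
scoop [ 0.5157125  -0.33026308  0.11023043] 0.5530666372730624
side [([287.0, 352.1], 96), ([307.6, 359.7], 92), ([308.0, 366.0], 1), ([280.0, 375.8], 105), ([300.4, 383.1], 105)]
top [([148.0, 146.0], 3), ([163.4, 188.9], 27), ([179.5, 190.4], 28), ([159.3, 202.0], 28), ([174.8, 204.3], 26)]
```

Run:
```python
import cv2,numpy as np
s=cv2.imread("pics/side0.png");t=cv2.imread("pics/top0.png")
a=cv2.resize(s[80:190,300:390],None,fx=5,fy=5,interpolation=cv2.INTER_CUBIC);b=cv2.resize(t[165:250,355:435],None,fx=4,fy=4,interpolation=cv2.INTER_CUBIC)
b=cv2.resize(t[170:245,360:500],(340,182),interpolation=cv2.INTER_CUBIC)
o=np.zeros((550,800,3),np.uint8);o[:,:450]=a;o[:182,455:795]=b
o[190:190+360,455:455+340]=cv2.resize(t[180:240,362:419],(340,360),interpolation=cv2.INTER_CUBIC)
cv2.imwrite("pics/z1.png",o)
```

```text
(no output)
```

View pics/z1.png

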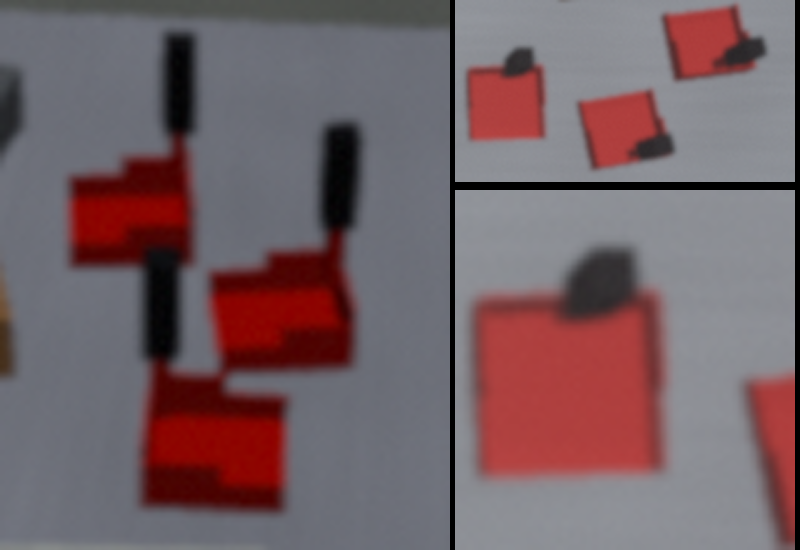

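Scoop A has its mouth towards the robot and its black grip centred near side (332,140.6) and top (386,195.5). B and C open sideways.

Run:
```python
from h import *
exec(open("m.py").read().split("def filled")[1].join(["def filled",""]).split("G={")[0])
print(tri({"top":(386.3,195.5),"side":(332.3,140.6)}))
M={}
for c,(l,t,r,b) in(("side",(326,155,362,186)),("top",(360,190,402,232))):
    i=cv2.imread(f"pics/{c}0.png")[:,:,::-1].astype(int);m=(i[...,0]>50)&(i[...,0]>1.7*i[...,1])&(i[...,0]>1.7*i[...,2])
    w=np.zeros_like(m);w[t:b,l:r]=1;m&=w;M[c]=filled(m);print(c,m.sum())
for p in([.53,-.34,0],): X,e=fit(M,SC,p);print("scoop",X,e)
for c in C:
  print(c,fit({c:M[c]},SC,X))
G={"tub":(box(.222,.136,.046),[.589,.322,-.106]),"pan":(box(.15,.17,.05),[.56,.094,.03])}
for q,(Xb,p) in G.items():
  for c in C:
    for k in((265,358),(172,177),(297,272),(244,187)): pass
    L=[d for d in cut_out(c,q)] if read_camera(c) is not None else 0
    d=min(L,key=lambda d:np.hypot(*(np.array([(d["extent"][0]+d["extent"][2])/2,(d["extent"][1]+d["extent"][3])/2])-proj(c,place(p,Xb)).mean(0))))
    print(q,c,fit({c:filled(d["region"])},Xb,p))
caps=[((287,352.1),(163.4,188.9)),((307.6,359.7),(159.3,202)),((280,375.8),(179.5,190.4)),((300.4,383.1),(174.8,204.3))]
for s,t in caps: print(*tri({"side":s,"top":t}))
```

```text
(array([ 0.51612184, -0.33473614,  0.11835721]), np.float64(0.3046732549829195))
side 684
top 836
scoop [ 0.51644731 -0.33347512  0.07534936] 0.22374387794494643
side (array([ 0.51587144, -0.33412217,  0.09357054]), np.float64(0.07762369738245667))
top (array([ 0.51662167, -0.33099723,  0.06070429]), np.float64(0.12274917575450162))
tub side (array([ 0.58730237,  0.32074371, -0.10550933]), np.float64(0.025894373097376855))
tub top (array([ 0.59141125,  0.3238867 , -0.10476264]), np.float64(0.04617437105828537))
pan side (array([ 0.55520741,  0.09231744, -0.01441827]), np.float64(0.09433605803745737))
pan top (array([0.56278202, 0.09867848, 0.01050156]), np.float64(0.08083313170416973))
[0.53789331 0.3301339  0.07514716] 0.527937176300979
[0.49695684 0.33999729 0.07364739] 0.7459515517325813
[ 0.561256    0.32024934 -0.04793567] 0.14207341124521228
[ 0.51495288  0.33180422 -0.04566498] 0.2859969876013592
```

```bash
cat > p.py <<'E'
from h import *
# tool frame at grasp, in scoop coords: x=+y_s, y=+x_s, z=-z_s ; TCP offset 'g' above scoop_grip
TS=np.array([[0,1,0],[1,0,0],[0,0,-1.]])
def tool(pos_grip,yaw,pitch=0,g=.054):
    """scoop pose: grip position, yaw, pitch>0 = mouth raised (deg) -> TCP (p,R)"""
    Rs=(R.from_euler("z",yaw)*R.from_euler("y",np.radians(pitch))).as_matrix()
    return np.array(pos_grip)+Rs@[0,0,g],Rs@TS
def rows(p,Rm,goals,grip,n=None,mm=30,rad=.1,force=None):
    out=[];c=np.array(p,float);A=np.array(Rm)
    for k,(gp,gR) in enumerate(goals):
        s=c.copy();A0=A.copy();rv=R.from_matrix(A0.T@gR).as_rotvec()
        N=n or int(max(1,np.ceil(np.linalg.norm(gp-s)*1000/mm),np.ceil(np.linalg.norm(rv)/rad)))
        for i in range(1,N+1):
            pi=s+(gp-s)*i/N;Ri=A0@R.from_rotvec(rv*i/N).as_matrix()
            a=np.round(R.from_matrix(A.T@Ri).as_rotvec(),2 if N<3 and 0 else 3);d=np.round(A.T@(pi-c)*1000,0 if mm>5 else 1)
            c=c+A@d/1000;A=A@R.from_rotvec(a).as_matrix();out.append([(a+0).tolist(),(d+0).tolist(),grip])
    for i in range(0,len(out),5): print(str(out[i:i+5]).replace(".0,",",").replace(".0]","]").replace("-0,","0,"))
    print("end",c.round(4))
def now():
    s=read_state();return np.array(s["tool_pos"]),R.from_rotvec(s["tcp_rot"]).as_matrix()
E
python3 - <<'E'
from p import *
p,A=now()
rows(p,A,[tool([.516,-.335,.205],.075)],85)
E
```

```text
[[[0, 0, -0.088], [25, -13, 3], 85], [[0, 0, -0.088], [27, -10, 3], 85], [[0, 0, -0.088], [27, -8, 3], 85], [[0, 0, -0.087], [28, -6, 3], 85], [[0, 0, -0.088], [28, -3, 3], 85]]
[[[0, 0, -0.088], [29, -1, 3], 85], [[0, 0, -0.088], [28, 1, 3], 85], [[0, 0, -0.088], [28, 5, 3], 85], [[0, 0, -0.088], [28, 6, 3], 85], [[0, 0, -0.088], [27, 9, 3], 85]]
[[[0, 0, -0.088], [26, 12, 3], 85], [[0, 0, -0.087], [25, 13, 3], 85], [[0, 0, -0.088], [23, 16, 3], 85], [[0, 0, -0.088], [22, 18, 3], 85], [[0, 0, -0.088], [21, 19, 3], 85]]
end [ 0.5155 -0.3349  0.2589]
```

Request:
step_arm(
  targets=[
    [[0,0,-0.088],[25,-13,3],85],
    [[0,0,-0.088],[27,-10,3],85],
    [[0,0,-0.088],[27,-8,3],85],
    [[0,0,-0.088],[28,-6,3],85],
    [[0,0,-0.088],[28,-3,3],85],
  ],
)

```text
time: 2.02
tool_pos: [0.3177, -0.5371, 0.2888]
tcp_rot: [2.911, 1.182, 0.0]
wrist_force: [-0.5, 0.1, 0.4]
width: 0.997
grip_force: 0.0
```

Request:
step_arm(
  targets=[
    [[0,0,-0.088],[29,-1,3],85],
    [[0,0,-0.088],[28,1,3],85],
    [[0,0,-0.088],[28,5,3],85],
    [[0,0,-0.088],[28,6,3],85],
    [[0,0,-0.088],[27,9,3],85],
  ],
)

```text
time: 2.43
tool_pos: [0.417, -0.4345, 0.2739]
tcp_rot: [2.582, 1.789, 0.0]
wrist_force: [0.2, 0.3, 0.0]
width: 0.995
grip_force: 0.0
```

Request:
step_arm(
  targets=[
    [[0,0,-0.088],[26,12,3],85],
    [[0,0,-0.087],[25,13,3],85],
    [[0,0,-0.088],[23,16,3],85],
    [[0,0,-0.088],[22,18,3],85],
    [[0,0,-0.088],[21,19,3],85],
  ],
)

```text
time: 2.85
tool_pos: [0.5163, -0.3336, 0.2589]
tcp_rot: [2.13, 2.308, 0.0]
wrist_force: [-0.4, -0.5, 0.9]
width: 0.996
grip_force: 0.0
```

Run:
```python
from p import *
p,A=now();print(p,A.round(3).tolist())
im=read_camera("side")
cv2.imwrite("pics/s1.png",cv2.resize(im[60:200,270:400][:,:,::-1],None,fx=4,fy=4,interpolation=cv2.INTER_CUBIC))
rows(p,A,[tool([.516,-.335,.12],.075)],85)
```

```text
[ 0.5162817  -0.33357701  0.25894552] [[-0.08, 0.997, 0.0], [0.997, 0.08, -0.0], [-0.0, 0.0, -1.0]]
[[[0, 0, 0.002], [0, 0, 28], 85], [[0, 0, 0.002], [-1, 0, 29], 85], [[0, 0, 0.001], [0, 0, 28], 85]]
end [ 0.5164 -0.3346  0.1739]
```

View pics/s1.png

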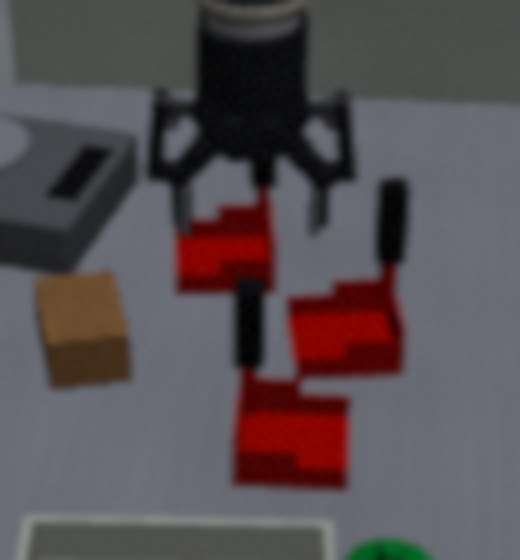

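The open fingers straddle the column of scoop A's grip: fingers at crop columns 182 and 318, grip at 248. I'll go down and close.

Request:
step_arm(
  targets=[
    [[0,0,0],[0,0,28],85],
    [[0,0,0],[-1,0,29],85],
    [[0,0,0],[0,0,28],85],
    [[0,0,0],[0,0,0],85],
  ],
  grip_force=80,
)

```text
time: 3.23
tool_pos: [0.512, -0.3331, 0.1674]
tcp_rot: [-2.128, -2.296, 0.002]
wrist_force: [0.2, 0.5, -1.3]
width: 0.996
grip_force: 0.0
```

Request:
step_arm(
  targets=[
    [[0,0,0],[0,0,0],10],
    [[0,0,0],[0,0,0],10],
    [[0,0,0],[0,0,0],10],
    [[0,0,0],[0,0,0],10],
    [[0,0,0],[0,0,0],10],
  ],
)

```text
time: 3.65
tool_pos: [0.5162, -0.3364, 0.176]
tcp_rot: [2.133, 2.302, 0.001]
wrist_force: [0.4, -0.1, 0.3]
width: 0.293
grip_force: 0.0
```

Request:
step_arm(
  targets=[
    [[0,0,0],[0,0,0],10],
    [[0,0,0],[0,0,0],10],
    [[0,0,0],[0,0,0],10],
    [[0,0,0],[0,0,0],10],
    [[0,0,0],[0,0,0],10],
  ],
)

```text
time: 4.07
tool_pos: [0.5167, -0.3366, 0.1763]
tcp_rot: [2.132, 2.301, 0.001]
wrist_force: [0.8, -0.8, 6.8]
width: 0.269
grip_force: 79.7
```

```bash
sed -i 's/g=.054/g=.0563/' p.py
python3 - <<'E'
from p import *
p,A=now();print(p,R.from_matrix(A@TS.T).as_euler("zyx"))
rows(p,A,[tool([.516,-.336,.18],.08),tool([.545,-.25,.22],.06),tool([.6636,.3141,.20],-.105)],10,mm=33)
E
```

```text
[ 0.51667918 -0.33656236  0.17625293] [ 0.07603635 -0.00346671 -0.0026313 ]
[[[0.002, 0.001, -0.002], [0, 0, -30], 10], [[0.001, 0.002, -0.002], [0, 0, -30], 10], [[0, 0, 0.005], [21, 9, -10], 10], [[0, 0, 0.005], [21, 9, -10], 10], [[0, 0, 0.005], [21, 8, -10], 10]]
[[[0, 0, 0.005], [21, 9, -10], 10], [[0, 0, 0.009], [31, 8, 1], 10], [[0, 0, 0.009], [31, 9, 1], 10], [[0, 0, 0.01], [31, 7, 1], 10], [[0, 0, 0.009], [31, 8, 1], 10]]
[[[0, 0, 0.009], [31, 7, 2], 10], [[0, 0, 0.009], [31, 7, 1], 10], [[0, 0, 0.009], [32, 7, 1], 10], [[0, 0, 0.009], [31, 7, 1], 10], [[0, 0, 0.01], [32, 6, 1], 10]]
[[[0, 0, 0.009], [31, 6, 1], 10], [[0, 0, 0.009], [32, 5, 1], 10], [[0, 0, 0.009], [31, 5, 1], 10], [[0, 0, 0.009], [32, 5, 1], 10], [[0, 0, 0.009], [32, 5, 2], 10]]
[[[0, 0, 0.01], [31, 5, 1], 10], [[0, 0, 0.009], [32, 4, 1], 10], [[0, 0, 0.009], [32, 3, 1], 10], [[0, 0, 0.009], [32, 4, 1], 10]]
end [0.6637 0.3145 0.2564]
```

Request:
step_arm(
  targets=[
    [[0,0,0],[0,0,-30],10],
    [[0,0,0],[0,0,-30],10],
    [[0,0,0.005],[21,9,-10],10],
    [[0,0,0.005],[21,9,-10],10],
    [[0,0,0.005],[21,8,-10],10],
  ],
)

```text
time: 4.48
tool_pos: [0.5368, -0.2705, 0.2647]
tcp_rot: [2.154, 2.286, 0.0]
wrist_force: [0.1, -0.5, -1.7]
width: 0.271
grip_force: 78.8
```

Request:
step_arm(
  targets=[
    [[0,0,0.005],[21,9,-10],10],
    [[0,0,0.009],[31,8,1],10],
    [[0,0,0.009],[31,9,1],10],
    [[0,0,0.01],[31,7,1],10],
    [[0,0,0.009],[31,8,1],10],
  ],
)

```text
time: 4.9
tool_pos: [0.5709, -0.1227, 0.2696]
tcp_rot: [-2.201, -2.241, 0.001]
wrist_force: [1.0, 0.8, -1.8]
width: 0.269
grip_force: 78.8
```

Request:
step_arm(
  targets=[
    [[0,0,0.009],[31,7,2],10],
    [[0,0,0.009],[31,7,1],10],
    [[0,0,0.009],[32,7,1],10],
    [[0,0,0.009],[31,7,1],10],
    [[0,0,0.01],[32,6,1],10],
  ],
)

```text
time: 5.32
tool_pos: [0.6049, 0.0344, 0.2635]
tcp_rot: [-2.251, -2.19, 0.001]
wrist_force: [0.3, -0.3, -1.5]
width: 0.274
grip_force: 78.8
```

Request:
step_arm(
  targets=[
    [[0,0,0.009],[31,6,1],10],
    [[0,0,0.009],[32,5,1],10],
    [[0,0,0.009],[31,5,1],10],
    [[0,0,0.009],[32,5,1],10],
    [[0,0,0.009],[32,5,2],10],
  ],
)

```text
time: 5.73
tool_pos: [0.638, 0.1911, 0.2576]
tcp_rot: [-2.3, -2.139, 0.001]
wrist_force: [0.5, 0.2, -2.1]
width: 0.269
grip_force: 78.8
```

Request:
step_arm(
  targets=[
    [[0,0,0.01],[31,5,1],10],
    [[0,0,0.009],[32,4,1],10],
    [[0,0,0.009],[32,3,1],10],
    [[0,0,0.009],[32,4,1],10],
    [[0,0,0],[0,0,0],10],
  ],
)

```text
time: 6.15
tool_pos: [0.6649, 0.3205, 0.2527]
tcp_rot: [-2.334, -2.099, -0.003]
wrist_force: [-0.2, 0.3, -0.8]
width: 0.265
grip_force: 78.8
```

Run:
```python
from p import *
p,A=now();print(p,R.from_matrix(A@TS.T).as_euler("zyx"))
a=read_camera("side")[210:400,190:420];b=read_camera("top")[125:225,130:240]
o=np.zeros((590,690,3),np.uint8)
a=cv2.resize(a,(400,330),interpolation=3);b=cv2.resize(b,(385,350),interpolation=3)
o=np.zeros((350,785,3),np.uint8);o[:330,:400]=a;o[:,400:]=b
cv2.imwrite("pics/t1.png",o[:,:,::-1])
rows(p,A,[tool([.6636,.3141,.133],-.105)],10)
```

```text
[0.66489027 0.32054215 0.25274273] [-0.10554281  0.00024751  0.00315686]
[[[0, -0.001, 0], [-2, 0, 21], 10], [[0, -0.001, 0], [-2, 0, 21], 10], [[-0.001, -0.001, -0.001], [-3, -1, 21], 10]]
end [0.6631 0.3138 0.1897]
```

View pics/t1.png

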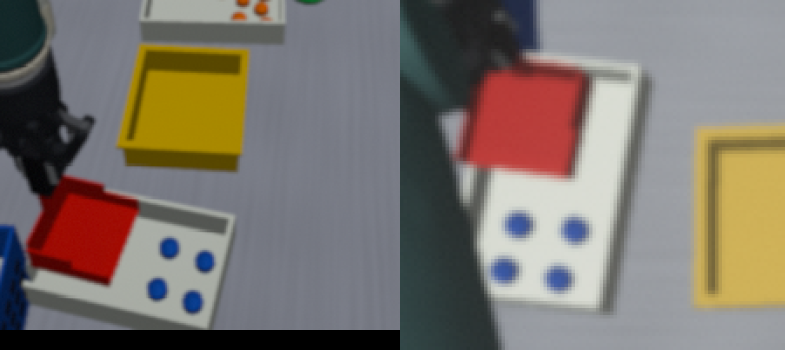

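The scoop hangs over the tub's empty half, clear of the four caps (top crop, around (540,250)). The side walls look clear too, so I'll lower it.

Request:
step_arm(
  targets=[
    [[0,0,0],[0,0,22],10],
    [[0,0,0],[0,0,22],10],
    [[0,0,0],[0,0,22],10],
    [[0,0,0],[0,0,0],10],
    [[0,0,0],[0,0,0],10],
  ],
)

```text
time: 6.67
tool_pos: [0.6643, 0.313, 0.1867]
tcp_rot: [-2.34, -2.095, 0.005]
wrist_force: [-0.6, -0.2, -0.4]
width: 0.273
grip_force: 78.0
```

Request:
step_arm(
  targets=[
    [[0,0,0],[0,0,3],10],
    [[0,0,0],[0,0,3],10],
    [[0,0,0],[0,0,2],10],
    [[0,0,0],[0,0,0],10],
  ],
)

```text
time: 7.0
tool_pos: [0.6663, 0.315, 0.1829]
tcp_rot: [2.338, 2.096, 0.005]
wrist_force: [-0.0, -0.2, 4.5]
width: 0.271
grip_force: 78.5
```

Request:
step_arm(
  targets=[
    [[0,0,0],[0,-8,0.5],10],
    [[0,0,0],[0,-8,0],10],
    [[0,0,0],[0,-8,0],10],
    [[0,0,0],[0,-8,0],10],
    [[0,0,0],[0,-8,0],10],
  ],
)

```text
time: 7.42
tool_pos: [0.6281, 0.3201, 0.1835]
tcp_rot: [2.336, 2.095, 0.014]
wrist_force: [4.5, 0.3, 6.8]
width: 0.274
grip_force: 78.8
```

Request:
step_arm(
  targets=[
    [[0,0,0],[0,-8,0],10],
    [[0,0,0],[0,-8,0],10],
    [[0,0,0],[0,-8,0],10],
    [[0,0,0],[0,-8,0],10],
    [[0,0,0],[0,-8,0],10],
  ],
)

```text
time: 7.83
tool_pos: [0.5884, 0.3246, 0.1835]
tcp_rot: [2.336, 2.095, 0.015]
wrist_force: [5.2, 0.3, 7.1]
width: 0.269
grip_force: 78.8
```

Run:
```python
from p import *
p,A=now();print(p,R.from_matrix(A@TS.T).as_euler("zyx"), read_state()["wrist_force"])
a=read_camera("side")[300:400,190:340];b=read_camera("top")[135:225,135:215]
a=cv2.resize(a,(450,300),interpolation=3);b=cv2.resize(b,(320,360),interpolation=3)
o=np.zeros((360,770,3),np.uint8);o[:300,:450]=a;o[:,450:]=b
cv2.imwrite("pics/t2.png",o[:,:,::-1])
```

```text
[0.58836263 0.32460484 0.18353396] [-0.10846054 -0.00923692  0.00359361] [5.2351603  0.3431631  7.08058138]
```

View pics/t2.png

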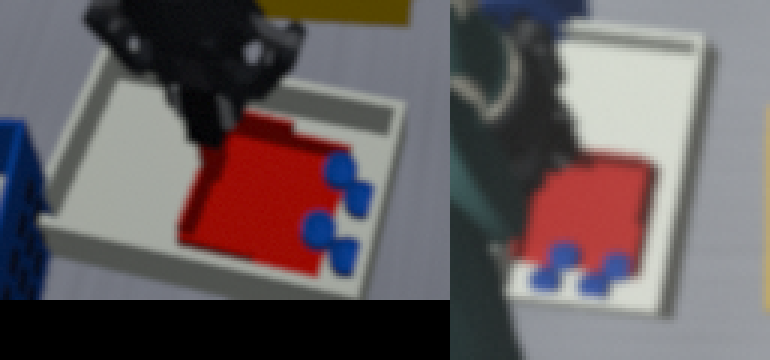

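Two caps are already on the lip and the other two are against it, next to the -x wall. I'll draw on.

Request:
step_arm(
  targets=[
    [[0,0,0],[0,-7,0],10],
    [[0,0,0],[0,-7,0],10],
    [[0,0,0],[0,-6,0],10],
  ],
)

```text
time: 8.18
tool_pos: [0.5687, 0.3269, 0.1836]
tcp_rot: [2.336, 2.095, 0.015]
wrist_force: [6.3, 0.2, 6.5]
width: 0.269
grip_force: 78.9
```

Request:
step_arm(
  targets=[
    [[0,0,0],[0,-2,0],10],
    [[0,0,0],[0,-2,0],10],
  ],
)

```text
time: 8.35
tool_pos: [0.5647, 0.3274, 0.1836]
tcp_rot: [2.336, 2.096, 0.015]
wrist_force: [5.8, 0.9, 5.5]
width: 0.266
grip_force: 78.9
```

Run:
```python
from p import *
p,A=now();print(p,R.from_matrix(A@TS.T).as_euler("zyx"), read_state()["wrist_force"])
a=read_camera("side")[300:400,190:340];b=read_camera("top")[135:225,135:215]
a=cv2.resize(a,(450,300),interpolation=3);b=cv2.resize(b,(320,360),interpolation=3)
o=np.zeros((360,770,3),np.uint8);o[:300,:450]=a;o[:,450:]=b
cv2.imwrite("pics/t3.png",o[:,:,::-1])
```

```text
[0.56466652 0.32740188 0.18357173] [-0.10815611 -0.00947684  0.00387498] [5.82092467 0.89374547 5.4733034 ]
```

View pics/t3.png

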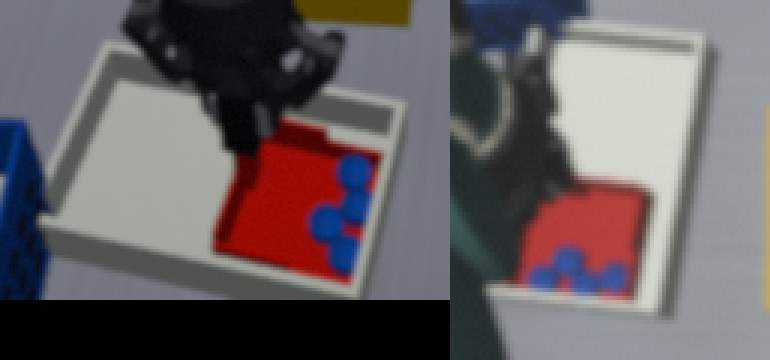

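Request:
step_arm(
  targets=[
    [[0,0,0],[0,-2,0],10],
    [[0,0,0],[0,-2,0],10],
  ],
)

```text
time: 8.62
tool_pos: [0.5618, 0.3279, 0.1839]
tcp_rot: [2.335, 2.095, 0.018]
wrist_force: [9.5, 0.0, 5.8]
width: 0.269
grip_force: 78.7
```

Run:
```python
from p import *
p,A=now();print(p,read_state()["wrist_force"])
yaw=-.108;Rz=R.from_euler("z",yaw)
g0=p-np.array([0,0,.0563]);G=[]
E0=g0+Rz.apply([.010,0,-.12])
for th in(5,10,15,20,24):
    Rs=Rz*R.from_euler("y",np.radians(th))
    E=E0+Rz.apply([-.09*(1-np.cos(np.radians(th))),0,.0015*th/5])
    G.append(tool(E+Rs.apply([-.01,0,.12]),yaw,th))
A0=tool(g0,yaw,0)[1]
G+=[tool(E+np.array([0,0,.07])+Rs.apply([-.01,0,.12]),yaw,24)]
rows(p,A0,G,10,mm=20,rad=.1)
```

```text
[0.5617795  0.32787715 0.18389092] [9.50323548 0.03162547 5.75438926]
[[[0.087, 0, 0], [0, 15, -2], 10], [[0.088, 0, 0], [0, 14, -1], 10], [[0.087, 0, 0], [0, 14, -2], 10], [[0.087, 0, 0], [0, 13, -1], 10], [[0.07, 0, 0], [0, 9, 0], 10]]
[[[0, 0, 0], [0, -7, -16], 10], [[0, 0, 0], [0, -7, -16], 10], [[0, 0, 0], [0, -7, -16], 10], [[0, 0, 0], [0, -7, -16], 10]]
end [0.6263 0.3209 0.2496]
```

Request:
step_arm(
  targets=[
    [[0.087,0,0],[0,15,-2],10],
    [[0.087,0,0],[0,14,-1],10],
    [[0.087,0,0],[0,14,-2],10],
    [[0.087,0,0],[0,13,-1],10],
    [[0.07,0,0],[0,9,0],10],
  ],
)

```text
time: 9.03
tool_pos: [0.6259, 0.3189, 0.1758]
tcp_rot: [-2.09, -1.873, 0.39]
wrist_force: [7.9, -0.6, -6.2]
width: 0.27
grip_force: 79.2
```

Request:
step_arm(
  targets=[
    [[0,0,0],[0,0,0],10],
    [[0,0,0],[0,0,0],10],
  ],
)

```text
time: 9.2
tool_pos: [0.6257, 0.3184, 0.1741]
tcp_rot: [-2.093, -1.873, 0.39]
wrist_force: [7.7, -1.4, -4.7]
width: 0.268
grip_force: 79.3
```

Request:
step_arm(
  targets=[
    [[0,0,0],[0,-6,-13],10],
    [[0,0,0],[0,-6,-13],10],
    [[0,0,0],[0,-6,-13],10],
    [[0,0,0],[0,-6,-13],10],
    [[0,0,0],[0,-6,-13],10],
  ],
)

```text
time: 9.62
tool_pos: [0.6204, 0.3198, 0.249]
tcp_rot: [-2.087, -1.872, 0.396]
wrist_force: [0.3, -0.2, -1.8]
width: 0.27
grip_force: 79.1
```

Run:
```python
from p import *
p,A=now();print(p,R.from_matrix(A@TS.T).as_euler("zyx"), read_state()["wrist_force"])
a=read_camera("side")[270:400,190:340];b=read_camera("top")[135:225,135:215]
a=cv2.resize(a,(450,390),interpolation=3);b=cv2.resize(b,(320,360),interpolation=3)
o=np.zeros((390,770,3),np.uint8);o[:390,:450]=a;o[:360,450:]=b
cv2.imwrite("pics/t4.png",o[:,:,::-1])
```

```text
[0.62042671 0.319838   0.24903513] [-0.11860581  0.41476348  0.04846078] [ 0.28815729 -0.2091123  -1.76664198]
```

View pics/t4.png

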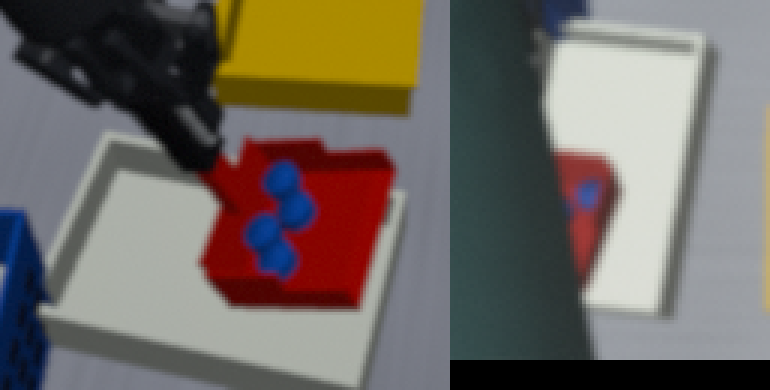

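All four caps lie at the back of the tilted scoop (side crop, around (280,220)), and the tub is empty. Next I'll carry them to the pan.

```bash
cat >> p.py <<'E'
def lip(L,yaw,th):
    Rs=R.from_euler("z",yaw)*R.from_euler("y",np.radians(th))
    return tool(np.array(L)-Rs.apply([-.08,0,-.12]),yaw,th)
def lipnow(p,A):
    Rs=A@TS.T;return p-Rs@[0,0,.0563]+Rs@[-.08,0,-.12]
E
python3 - <<'E'
from p import *
p,A=now();print(p,R.from_matrix(A@TS.T).as_euler("zyx"));L=lipnow(p,A);print(L)
rows(p,A,[lip(L+[0,-.01,.022],-.1,24),lip([.595,.095,.13],0,22)],10,mm=24)
E
```

```text
[0.62184602 0.32044451 0.25176061] [-0.1183635   0.40929066  0.0507704 ]
[0.47880715 0.33648295 0.12228343]
[[[0.007, -0.007, -0.006], [-8, -7, -20], 10], [[-0.003, -0.004, -0.008], [-19, 11, -4], 10], [[-0.003, -0.003, -0.009], [-18, 12, -4], 10], [[-0.004, -0.004, -0.008], [-19, 11, -4], 10], [[-0.003, -0.003, -0.009], [-19, 11, -4], 10]]
[[[-0.003, -0.004, -0.008], [-19, 11, -4], 10], [[-0.003, -0.003, -0.008], [-19, 11, -3], 10], [[-0.003, -0.004, -0.009], [-20, 10, -4], 10], [[-0.004, -0.003, -0.008], [-19, 11, -3], 10], [[-0.003, -0.004, -0.009], [-19, 10, -4], 10]]
[[[-0.003, -0.003, -0.008], [-20, 10, -3], 10], [[-0.003, -0.004, -0.008], [-20, 10, -3], 10]]
end [0.7352 0.0947 0.2633]
```

Request:
step_arm(
  targets=[
    [[0,0,0],[-4,-4,-10],10],
    [[0,0,0],[-8,0,-12],10],
    [[-0.003,-0.005,-0.008],[-15,8,-4],10],
    [[-0.003,-0.005,-0.009],[-19,11,-4],10],
    [[-0.003,-0.004,-0.009],[-19,11,-4],10],
  ],
)

```text
time: 10.13
tool_pos: [0.652, 0.2501, 0.2683]
tcp_rot: [-2.068, -1.911, 0.399]
wrist_force: [-0.1, 0.2, -2.6]
width: 0.274
grip_force: 79.2
```

Request:
step_arm(
  targets=[
    [[-0.003,-0.004,-0.008],[-19,11,-4],10],
    [[-0.003,-0.004,-0.009],[-19,11,-3],10],
    [[-0.003,-0.004,-0.009],[-20,11,-4],10],
    [[-0.003,-0.004,-0.009],[-19,11,-3],10],
    [[-0.003,-0.004,-0.009],[-19,10,-4],10],
  ],
)

```text
time: 10.55
tool_pos: [0.7028, 0.1498, 0.263]
tcp_rot: [-2.036, -1.971, 0.399]
wrist_force: [-0.4, 0.5, -1.0]
width: 0.268
grip_force: 79.2
```

Request:
step_arm(
  targets=[
    [[-0.003,-0.004,-0.009],[-20,10,-3],10],
    [[-0.003,-0.004,-0.008],[-18,10,-3],10],
    [[0,0,-0.005],[-8,5,0],10],
    [[0,0,0],[0,0,0],10],
    [[0,0,0],[0,0,0],10],
  ],
)

```text
time: 10.97
tool_pos: [0.7265, 0.1049, 0.2589]
tcp_rot: [-2.017, -1.998, 0.396]
wrist_force: [-0.2, -0.4, -1.8]
width: 0.268
grip_force: 79.3
```

Run:
```python
from p import *
p,A=now();print(p,R.from_matrix(A@TS.T).as_euler("zyx"),read_state()["q"]);L=lipnow(p,A);print(L)
rows(p,A,[lip([.595,.095,.08],0,4)],10,rad=.07,mm=24)
p,A=lip([.595,.095,.08],0,4)
rows(p,A,[lip([.595,.095,.07],0,-20),lip([.595,.095,.065],0,-50)],10,rad=.06,mm=24)
```

```text
[0.72651248 0.1049343  0.25889932] [-0.01015078  0.38983609  0.00200939] [0.09526287 0.61046859 1.24059592 0.03822976 1.67852815 0.10165964]
[0.58551809 0.10601293 0.12623015]
[[[-0.064, 0, -0.002], [-2, -7, 5], 10], [[-0.064, 0, -0.002], [-2, -6, 4], 10], [[-0.064, 0, -0.002], [-2, -8, 3], 10], [[-0.064, 0, -0.002], [-2, -7, 4], 10], [[-0.064, 0, -0.002], [-2, -8, 2], 10]]
end [0.6868 0.0951 0.2508]
[[[-0.06, 0, 0], [0, -11, -1], 10], [[-0.06, 0, 0], [0, -11, -2], 10], [[-0.06, 0, 0], [0, -11, -2], 10], [[-0.059, 0, 0], [0, -11, -3], 10], [[-0.06, 0, 0], [0, -10, -4], 10]]
[[[-0.06, 0, 0], [0, -11, -4], 10], [[-0.06, 0, 0], [0, -10, -5], 10], [[-0.058, 0, 0], [0, -11, -1], 10], [[-0.058, 0, 0], [0, -11, -2], 10], [[-0.058, 0, 0], [0, -11, -3], 10]]
[[[-0.059, 0, 0], [0, -11, -3], 10], [[-0.058, 0, 0], [0, -10, -4], 10], [[-0.058, 0, 0], [0, -11, -4], 10], [[-0.058, 0, 0], [0, -10, -5], 10], [[-0.058, 0, 0], [0, -9, -6], 10]]
[[[-0.058, 0, 0], [0, -10, -6], 10]]
end [0.5114 0.095  0.2394]
```

Request:
step_arm(
  targets=[
    [[-0.064,0,-0.002],[-2,-7,5],10],
    [[-0.064,0,-0.002],[-2,-6,4],10],
    [[-0.064,0,-0.002],[-2,-8,3],10],
    [[-0.064,0,-0.002],[-2,-7,4],10],
    [[-0.064,0,-0.002],[-2,-8,2],10],
  ],
)

```text
time: 11.38
tool_pos: [0.6857, 0.0971, 0.2512]
tcp_rot: [-2.184, -2.191, 0.072]
wrist_force: [0.4, -0.2, -2.4]
width: 0.268
grip_force: 79.6
```

Request:
step_arm(
  targets=[
    [[-0.06,0,0],[0,-11,-1],10],
    [[-0.06,0,0],[0,-11,-2],10],
    [[-0.06,0,0],[0,-11,-2],10],
    [[-0.06,0,0],[0,-11,-3],10],
    [[-0.06,0,0],[0,-10,-4],10],
  ],
)

```text
time: 11.8
tool_pos: [0.6302, 0.0969, 0.2605]
tcp_rot: [2.095, 2.102, 0.246]
wrist_force: [0.1, -0.2, -1.0]
width: 0.271
grip_force: 79.6
```

Request:
step_arm(
  targets=[
    [[-0.06,0,0],[0,-11,-4],10],
    [[-0.06,0,0],[0,-10,-5],10],
    [[-0.058,0,0],[0,-11,-1],10],
    [[-0.058,0,0],[0,-11,-2],10],
    [[-0.058,0,0],[0,-11,-3],10],
  ],
)

```text
time: 12.22
tool_pos: [0.5749, 0.0965, 0.2559]
tcp_rot: [1.923, 1.928, 0.521]
wrist_force: [1.2, -1.3, -1.7]
width: 0.267
grip_force: 79.4
```

Request:
step_arm(
  targets=[
    [[-0.058,0,0],[0,-11,-3],10],
    [[-0.058,0,0],[0,-10,-4],10],
    [[-0.058,0,0],[0,-11,-4],10],
    [[-0.058,0,0],[0,-10,-5],10],
    [[-0.058,0,0],[0,-9,-6],10],
  ],
)

```text
time: 12.63
tool_pos: [0.5219, 0.0955, 0.2423]
tcp_rot: [1.745, 1.747, 0.745]
wrist_force: [0.6, -1.6, -1.0]
width: 0.27
grip_force: 79.5
```

Request:
step_arm(
  targets=[
    [[-0.058,0,0],[0,-10,-6],10],
    [[0,0,0],[0,0,0],10],
    [[0,0,0],[0,0,0],10],
    [[0,0,0],[0,0,0],10],
    [[0,0,0],[0,0,0],10],
  ],
)

```text
time: 13.05
tool_pos: [0.5192, 0.094, 0.2431]
tcp_rot: [1.723, 1.72, 0.767]
wrist_force: [-0.4, 0.4, -1.7]
width: 0.27
grip_force: 79.5
```

Run:
```python
from p import *
p,A=now();print(p,R.from_matrix(A@TS.T).as_euler("zyx"),read_state()["q"]);L=lipnow(p,A);print(L)
a=read_camera("side")[190:340,200:370];b=read_camera("top")[125:235,200:290]
a=cv2.resize(a,(442,390),interpolation=3);b=cv2.resize(b,(320,390),interpolation=3)
cv2.imwrite("pics/t5.png",np.hstack([a,b])[:,:,::-1])
```

```text
[0.51924477 0.09403083 0.24314579] [-0.00456041 -0.84148152 -0.00636276] [ 0.21832593 -0.28023343  2.44357613 -0.84586295  0.22312943  0.98007973]
[0.59739139 0.09326863 0.06601811]
```

View pics/t5.png

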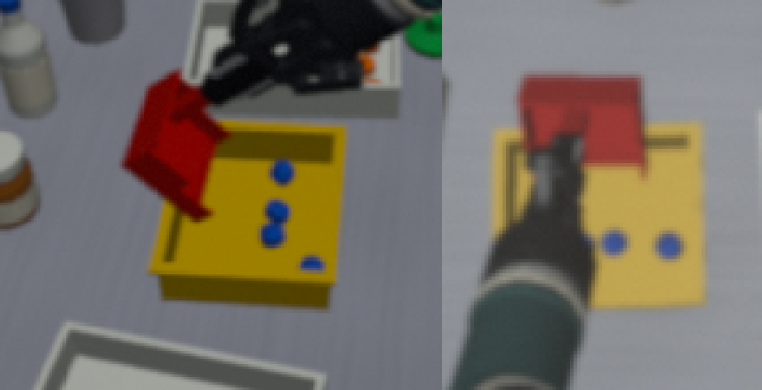

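All four caps are in the pan, at side crop (283,171), (277,211), (272,235) and (312,265), and the scoop is empty. I'll level it and take it back to its first spot.

Run:
```python
from p import *
p,A=now()
rows(p,A,[lip([.597,.094,.08],0,-25)],10,rad=.06)
p,A=lip([.597,.094,.08],0,-25)
rows(p,A,[lip([.59,.094,.105],0,0)],10,rad=.09)
p,A=lip([.59,.094,.105],0,0)
rows(p,A,[tool([.516,-.335,.20],.075)],10,mm=33)
```

```text
[[[0.058, 0.001, 0], [0, 10, 5], 10], [[0.058, 0, 0], [0, 11, 5], 10], [[0.058, 0.001, 0], [0, 11, 4], 10], [[0.057, 0.001, 0], [0, 11, 3], 10], [[0.058, 0, 0], [0, 12, 2], 10]]
[[[0.058, 0.001, -0.001], [0, 11, 2], 10], [[0.058, 0.001, 0], [0, 12, 2], 10]]
end [0.5953 0.0937 0.2732]
[[[0.087, 0, 0], [0, 14, 5], 10], [[0.088, 0, 0], [0, 15, 4], 10], [[0.087, 0, 0], [0, 15, 2], 10], [[0.087, 0, 0], [0, 15, 1], 10], [[0.087, 0, 0], [0, 15, 0], 10]]
end [0.6702 0.094  0.2812]
[[[0, 0, -0.005], [-31, -11, 2], 10], [[0, 0, -0.006], [-30, -11, 2], 10], [[0, 0, -0.005], [-31, -11, 1], 10], [[0, 0, -0.005], [-30, -12, 2], 10], [[0, 0, -0.006], [-31, -12, 2], 10]]
[[[0, 0, -0.005], [-30, -11, 2], 10], [[0, 0, -0.005], [-30, -12, 1], 10], [[0, 0, -0.006], [-30, -13, 2], 10], [[0, 0, -0.005], [-31, -12, 2], 10], [[0, 0, -0.006], [-30, -12, 2], 10]]
[[[0, 0, -0.005], [-30, -13, 2], 10], [[0, 0, -0.005], [-30, -13, 1], 10], [[0, 0, -0.006], [-29, -13, 2], 10], [[0, 0, -0.005], [-30, -13, 2], 10]]
end [ 0.5158 -0.3347  0.2563]
```

Request:
step_arm(
  targets=[
    [[0.058,0,0],[0,10,5],10],
    [[0.058,0,0],[0,11,5],10],
    [[0.058,0,0],[0,11,4],10],
    [[0.058,0,0],[0,11,3],10],
    [[0.058,0,0],[0,12,2],10],
  ],
)

```text
time: 13.57
tool_pos: [0.5682, 0.0924, 0.2639]
tcp_rot: [1.897, 1.888, 0.552]
wrist_force: [0.5, -0.2, -1.0]
width: 0.273
grip_force: 79.3
```

Request:
step_arm(
  targets=[
    [[0.058,0,0],[0,11,2],10],
    [[0.058,0,0],[0,12,2],10],
    [[0.087,0,0],[0,14,5],10],
    [[0.088,0,0],[0,15,4],10],
    [[0.087,0,0],[0,15,2],10],
  ],
)

```text
time: 13.98
tool_pos: [0.6357, 0.0921, 0.2788]
tcp_rot: [2.121, 2.109, 0.203]
wrist_force: [0.4, -0.4, -1.3]
width: 0.271
grip_force: 79.3
```

Request:
step_arm(
  targets=[
    [[0.087,0,0],[0,15,1],10],
    [[0.087,0,0],[0,15,0],10],
    [[0,0,-0.005],[-31,-11,2],10],
    [[0,0,-0.006],[-30,-11,2],10],
    [[0,0,-0.005],[-31,-11,1],10],
  ],
)

```text
time: 14.4
tool_pos: [0.6325, -0.0008, 0.2747]
tcp_rot: [2.194, 2.219, 0.02]
wrist_force: [0.3, -0.3, -2.0]
width: 0.271
grip_force: 79.9
```

Request:
step_arm(
  targets=[
    [[0,0,-0.005],[-30,-12,2],10],
    [[0,0,-0.006],[-31,-12,2],10],
    [[0,0,-0.005],[-30,-11,2],10],
    [[0,0,-0.005],[-30,-12,1],10],
    [[0,0,-0.006],[-30,-13,2],10],
  ],
)

```text
time: 14.82
tool_pos: [0.5749, -0.1541, 0.2674]
tcp_rot: [2.163, 2.245, 0.023]
wrist_force: [0.3, 0.2, -2.0]
width: 0.271
grip_force: 80.0
```

Request:
step_arm(
  targets=[
    [[0,0,-0.005],[-31,-12,2],10],
    [[0,0,-0.006],[-30,-12,2],10],
    [[0,0,-0.005],[-30,-13,2],10],
    [[0,0,-0.005],[-30,-13,1],10],
    [[0,0,-0.006],[-29,-13,2],10],
  ],
)

```text
time: 15.23
tool_pos: [0.5189, -0.3075, 0.2581]
tcp_rot: [2.132, 2.273, 0.022]
wrist_force: [1.0, -0.5, -2.0]
width: 0.267
grip_force: 79.9
```

Request:
step_arm(
  targets=[
    [[0,0,-0.005],[-30,-13,2],10],
    [[0,0,0],[0,0,0],10],
    [[0,0,0],[0,0,0],10],
  ],
)

```text
time: 15.48
tool_pos: [0.5076, -0.3383, 0.2556]
tcp_rot: [2.131, 2.275, 0.021]
wrist_force: [-0.4, 0.7, -1.4]
width: 0.273
grip_force: 79.8
```

Run:
```python
from p import *
p,A=now();print(p,R.from_matrix(A@TS.T).as_euler("zyx"))
rows(p,A,[tool([.516,-.335,.126],.075)],10,mm=20)
# is the scoop still square in the grip? fit grip tilt from the picture
a=read_camera("side")[80:200,280:400];b=read_camera("top")[160:250,350:440]
cv2.imwrite("pics/t6.png",np.hstack([cv2.resize(x,(395,395),interpolation=3) for x in(a,b)])[:,:,::-1])
```

```text
[ 0.50758335 -0.33830579  0.25556505] [ 0.0650057  -0.02691089 -0.00648398]
[[[0.007, 0.002, -0.002], [1, 2, 18], 10], [[0.006, 0.002, -0.003], [1, 1, 19], 10], [[0.007, 0.002, -0.002], [0, 2, 18], 10], [[0.006, 0.002, -0.003], [1, 2, 18], 10]]
end [ 0.5156 -0.3351  0.1827]
```

View pics/t6.png

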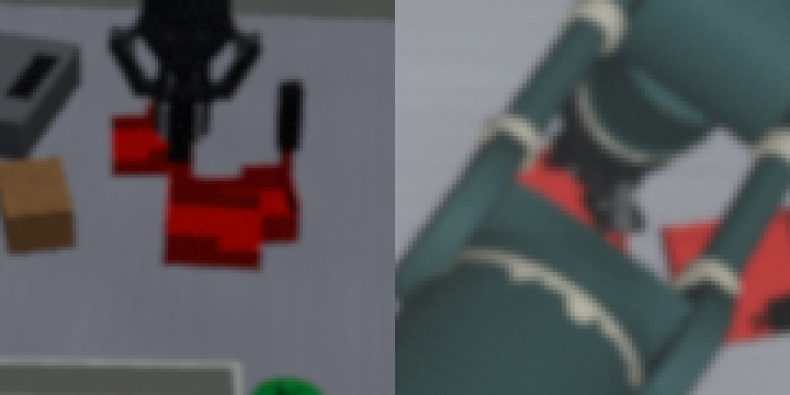

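The scoop hangs level over its first spot, which is bare. I'll set it down.

Request:
step_arm(
  targets=[
    [[0.007,0.002,-0.002],[1,2,18],10],
    [[0.006,0.002,-0.003],[1,1,19],10],
    [[0.007,0.002,-0.002],[0,2,18],10],
    [[0.006,0.002,-0.003],[1,2,15],10],
    [[0,0,0],[0,0,0],10],
  ],
)

```text
time: 16.0
tool_pos: [0.5142, -0.3304, 0.1803]
tcp_rot: [-2.125, -2.303, 0.003]
wrist_force: [-1.5, 0.2, -2.3]
width: 0.268
grip_force: 79.7
```

Request:
step_arm(
  targets=[
    [[0,0,0],[0,0,0],10],
    [[0,0,0],[0,0,3],10],
    [[0,0,0],[0,0,3],10],
    [[0,0,0],[0,0,2],10],
    [[0,0,0],[0,0,0],10],
  ],
)

```text
time: 16.42
tool_pos: [0.5156, -0.3333, 0.1781]
tcp_rot: [2.132, 2.306, -0.002]
wrist_force: [-0.9, 0.1, -1.6]
width: 0.272
grip_force: 79.8
```

Request:
step_arm(
  targets=[
    [[0,0,0],[0,0,1],10],
    [[0,0,0],[0,0,1],10],
    [[0,0,0],[0,0,1],10],
    [[0,0,0],[0,0,0],10],
  ],
)

```text
time: 16.75
tool_pos: [0.5162, -0.3334, 0.1766]
tcp_rot: [2.132, 2.305, -0.002]
wrist_force: [-0.0, 2.0, 5.5]
width: 0.273
grip_force: 80.5
```

Touching the bench, so I'll open and go up.

Request:
step_arm(
  targets=[
    [[0,0,0],[0,0,0],30],
    [[0,0,0],[0,0,0],40],
    [[0,0,0],[0,0,0],60],
    [[0,0,0],[0,0,0],85],
    [[0,0,0],[0,0,0],85],
  ],
)

```text
time: 17.17
tool_pos: [0.5155, -0.3331, 0.1746]
tcp_rot: [2.133, 2.306, -0.002]
wrist_force: [0.3, 0.2, 0.3]
width: 0.873
grip_force: 0.0
```

Request:
step_arm(
  targets=[
    [[0,0,0],[0,0,0],85],
    [[0,0,0],[0,0,0],85],
    [[0,0,0],[0,0,-15],85],
    [[0,0,0],[0,0,-25],85],
    [[0,0,0],[0,0,-30],85],
  ],
)

```text
time: 17.58
tool_pos: [0.5143, -0.3321, 0.2429]
tcp_rot: [-2.129, -2.303, 0.003]
wrist_force: [0.3, -0.5, 0.0]
width: 0.996
grip_force: 0.0
```

Request:
step_arm(
  targets=[
    [[0,0,0],[0,0,-30],85],
    [[0,0,0],[0,0,-30],85],
    [[0,0,0],[0,0,0],85],
    [[0,0,0],[0,0,0],85],
    [[0,0,0],[0,0,0],85],
  ],
)

```text
time: 18.0
tool_pos: [0.5155, -0.3329, 0.3046]
tcp_rot: [2.133, 2.306, -0.002]
wrist_force: [-0.1, 0.9, -0.2]
width: 0.999
grip_force: 0.0
```

Run:
```python
from p import *
p,A=now();print(p,read_state()["width"],read_state()["wrist_force"])
im=read_camera("side");cv2.imwrite("pics/f.png",cv2.resize(im[60:340,220:400],(386,600),interpolation=3)[:,:,::-1])
```

```text
[ 0.51550829 -0.33287043  0.30461689] 0.99896222208073 [-0.08074613  0.90984557 -0.18595313]
```

View pics/f.png

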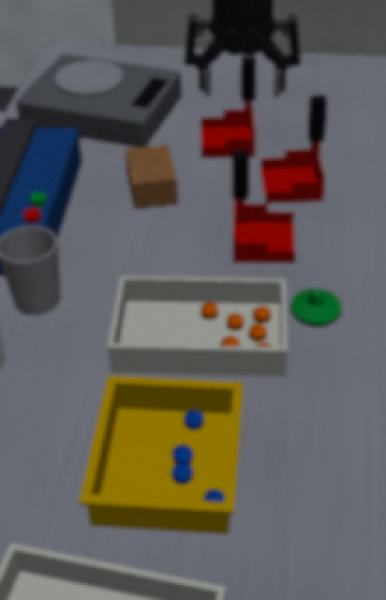

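The scoop stands upright with its grip at (240,175), the gripper is clear above it, and all four caps are in the pan.

```bash
python3 -c "from workcell import *;print(finish_job())"
```

```text
the job is handed in; nothing more can be done
None
```

All four blue caps went into the yellow pan in one scoopful, the scoop stands upright on the bare bench where it started with the gripper clear of it, and the job was handed in at about 18 s.

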